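# Wedge the rocking filing stand steady

## Robot

A 6-joint arm with a two-finger parallel gripper is mounted at the origin on the work surface. World frame = base frame: x ahead of the robot, y to its left, z up, the work surface at z = 0. Lengths are in m, angles in rad, forces in N, time in s.
With the tool pointing down it reaches from about 0.3 to 0.775 m from the base axis. Payload 14.6 kg.
Tool frame: the origin (TCP) lies midway between the tips of the shut fingers; the grasp point (between the pads) lies 19 mm behind it (env.grip_depth is the distance from the TCP to the grasp point, in m); z points along the fingers, y is the line along which they close (so a half turn about z gives the same grasp; the last joint's range is limited). The gripper opens to 85 mm and grips with 20 to 120 N. Pads are 22 mm wide; open, the fingers measure 114 mm over their backs; the gripper's body (76 mm by 85 mm) begins 54 mm behind the grasp point. The pads swing forward as they close: fully open they stand 13 mm farther back than shut.
Start: joints at [-1.177, 0.3, 1.521, -0, 1.321, -0.067], TCP at [0.245, -0.493, 0.231] pointing down, gripper open.
Joint ranges: [-3.03, 3.03], [-0.79, 2.21], [0.23, 2.52], [-1.04, 4.18], [0, 3.07], [-2.55, 2.55]. Speed limits (rad/s): [2.22, 2.22, 2.57, 3.14, 3.14, 3.14].

## Interface

Orientations are given as a rotation vector (axis times angle).
In Python, from rig import env gives the robot as it stands. The module is installed in compiled form; this text tells all that it offers.
- The arm moves only by the tool move_arm, never from a script. Its argument "deltas" is a list of rows, each a list of 7 numbers: the opening, from 0 (shut) to 1 (fully open), then the shift along the tool's x, y, z in units of 25 mm (1.0 is 25 mm), then the turn, a rotation vector about the tool's x, y, z in units of 5 degrees (1.0 is 5 degrees). A call has 1 to 12 rows; each row shifts and turns the commanded pose from where the row before left it, along the tool's axes as they then stand; what a row does not reach is not made up. A row lasts 1/12 s, in which the tool goes at most 41.7 mm and 7.16 degrees, less where a joint would pass 70% of its speed; a pose out of reach is approached as far as the arm can. A call with a number of a shift or a turn outside -1 to 1 is refused whole. A call with a gripper value outside its range is refused whole. The fingers move at their own pace and stop on an object; "force" is the grip in N (left out, the last holds). Time passes only in rows, so rows that do not move let the fingers close. It gives the time, the measured TCP pose, the force, the opening and the grip force at its end, in the units of the state.
- env.sense(): the state, without advancing time (a new reading comes with each control period).
- env.get_image(name): name is "scene" or "top"; returns a dict with "color" (400x640x3 uint8, red, green, blue), "depth" (400x640 float32, m along the optical axis (not along the pixel's ray), 0 where there is no reading), "fx", "fy", "cx", "cy" (pixels), "R" (3x3) and "t" (3): a world point X has camera coordinates R X + t. Camera axes: x right, y down, z forward; pixel columns grow to the right and rows downward; lengths in m; the calibration is good to about 2 mm. A picture is of the moment at which its call begins.
- env.hand_in(): hands the job in; it is judged then, once.
The state is a dict: "t": time; "joint_positions": joint angles; "joint_vel": joint speeds; "joint_torque": joint torques, N m; "position": TCP position; "tcp_rot": TCP orientation; "wrist_force": force on the tool from outside, world axes, zero at the start; "torque": the same for the moment, N m; "finger_gap": finger opening in m; "finger_force": force on a finger pad.
Only numpy, scipy, OpenCV 4.12 (cv2) and the standard library are available. Lean on these libraries where they do the work, as an engineer would, in place of code of your own. Each camera call takes 0.05 s, during which the arm holds its last target. There are 200 camera calls.

## Task

The plywood filing stand rocks because its far left foot is too short. Without picking anything up, push the wooden wedge along the table, thin end first, under that short foot until the stand sits level and no longer rocks, testing by pressing down on the corner above that foot; leave the stand where it is and the other things undisturbed. Finish with your fingertips off the wedge and holding a firm press (about 10 N) down on that corner, the stand staying level and steady under it.

Things in the scene. Friction and masses are not known exactly. Their poses are not given: they have to be found in the camera images.
- stand: plywood filing stand, 230 (x) x 170 (y) mm, 1.5 kg, on four domed feet (three of rubber) at x = +-95, y = +-65 mm; flat top 76 mm, underside 40 mm above the table. Origin: on the table under its centre; x away from the robot, y left, z up. A beige tube lies along y in V-blocks on top at x = -10 mm (to 107 mm high); a steel block at the near right corner keeps it level on its three good feet when nothing presses
- under_foot (a point): point at table level under the short foot (stand x +95, y +65 mm). That foot, a smooth hard dome of 24 mm diameter, hangs 4 to 15 mm above the table, unknown and different every time, so the stand rocks about the line through the feet at (+95, -65) and (-95, +65) mm, 107 mm from the short foot. A wedge pushed too far shoves and twists the stand and lifts this corner
- corner (a point): the place to press: on the stand's flat top straight above the short foot, 76 mm above the table when level, 20 mm in from both edges of the top. While the stand still rocks, 3.5 to 5 N here tips it
- wedge: wooden wedge lying flat, 150 mm long (x), 50 mm wide (y), rising evenly from 2.5 mm thick at the thin end (+x) to 28.5 mm at the upright thick end (-x). Origin: centre of its underside. It starts left of the stand, its thin end 20 to 60 mm short of the short foot's centre and pointing under it: pushed along its own x it gets there. Sliding takes under 1 N, beginning to lift the foot several N
- wedge_tip (a point): middle of the wedge's thin edge, on the table
- wedge_butt (a point): middle of the wedge's upright thick end face, 14 mm above its underside: the place to push, along the wedge's x
- offcut_a: short beige plastic tube offcut standing on end, 32 mm outside diameter, 60 mm tall; origin: centre of its underside; leave it alone
- offcut_b: short beige plastic tube offcut standing on end, 40 mm diameter, 40 mm tall; origin: centre of its underside; leave it alone
- glue: white glue bottle, 52 mm diameter, 130 mm tall; origin: centre of its underside; leave it alone
- rasp: rasp lying flat, about 330 mm long along its x (dark steel blade to +x, wooden handle to -x), 22 mm tall; origin on the table under its middle; leave it alone
- knife: closed black craft knife lying flat, 150 x 22 x 14 mm, long along its x; origin: centre of its underside; leave it alone
- carton: small pale card carton lying flat, 55 x 36 x 16 mm; origin: centre of its underside; leave it alone
- mallet: hammer lying flat, handle towards its -x; origin on the table under it; leave it alone
There are look-alikes about, which are no part of the job. What is shaped like the wedge but blue or pink is not meant.

How it is judged:
By the outcome, as a careful person would: the job done as asked, in the order asked, and still so for the second after the job is handed in, while the arm keeps its last pose, push and grip.
It also fails if it takes over 48 s, if anything falls off the work surface, if the arm or the gripper's body presses on something with over 40 N, if the wrist force passes 120 N, or if a joint passes its speed limit or range.

## Working session

There is one attempt and no reset: what is moved stays moved. The work goes in short steps, Python scripts to look and compute and a tool call to move; the robot and the scene stay as the last step left them, time stands still between calls to the robot, and variables do not carry over. Pictures are saved under pics/ and viewed, at most 10 in all, crops included, and the job is handed in when it is done.

Besides the shell and the picture viewer there is one more tool, called after "Call:" in YAML: its name, and indented under it one key for each argument. move_arm: Moves the arm, as the interface text tells. Its arguments: {"type":"object","properties":{"deltas":{"type":"array"},"force":{"type":"number"}},"required":["deltas"]}

```bash
mkdir -p pics; cat > h.py <<'E'
import numpy as np, cv2
from rig import env
def save(n,im): cv2.imwrite(f'pics/{n}.png',im[:,:,::-1])
def cast(im,u,v,z):
    R=np.array(im['R']);t=np.array(im['t']);c=-R.T@t
    d=R.T@np.array([(u-im['cx'])/im['fx'],(v-im['cy'])/im['fy'],1.]);return c+d*(z-c[2])/d[2]
def pts(im):
    R=np.array(im['R']);t=np.array(im['t']);v,u=np.mgrid[0:400,0:640];d=im['depth']
    P=np.stack([(u-im['cx'])/im['fx']*d,(v-im['cy'])/im['fy']*d,d],-1);return (P-t)@R
def proj(im,X):
    p=np.array(im['R'])@np.array(X)+np.array(im['t']);return p[0]/p[2]*im['fx']+im['cx'],p[1]/p[2]*im['fy']+im['cy']
E
python3 - <<'E'
from h import *
a=env.get_image('scene');b=env.get_image('top')
save('s',a['color']);save('t',b['color'])
for i in(a,b): print(-np.array(i['R']).T@np.array(i['t']),np.array(i['R']).round(2).tolist())
s=env.sense();print(s)
E
```

```text
[ 1.13042277 -0.26191522  0.99239547] [[0.33, 0.94, 0.01], [0.8, -0.27, -0.54], [-0.51, 0.19, -0.84]]
[ 0.47571418 -0.06336733  1.0870861 ] [[0.01, -1.0, -0.0], [-0.99, -0.01, -0.11], [0.11, 0.0, -0.99]]
{'t': 0.1, 'joint_positions': array([-1.17661583e+00,  3.00416460e-01,  1.52149851e+00,  2.88182177e-05,
        1.32071945e+00, -6.65751894e-02]), 'joint_vel': array([ 0.00015832, -0.00358778, -0.00083254,  0.00042757,  0.00044512,
       -0.00052104]), 'joint_torque': array([-3.30037656e-04, -5.44380534e+01, -3.62376630e+01, -1.33827684e-04,
        2.98973275e-03,  1.54966028e-05]), 'position': array([ 0.24448045, -0.49244624,  0.23078622]), 'tcp_rot': array([-3.05758982e+00, -7.17121571e-01,  2.23508395e-04]), 'wrist_force': array([-0.34309125,  0.02125704,  0.75174065]), 'torque': array([-0.00123748, -0.02294945, -0.00428766]), 'finger_force': 0.0, 'finger_gap': 0.0852146363563851}
```

View pics/t.png

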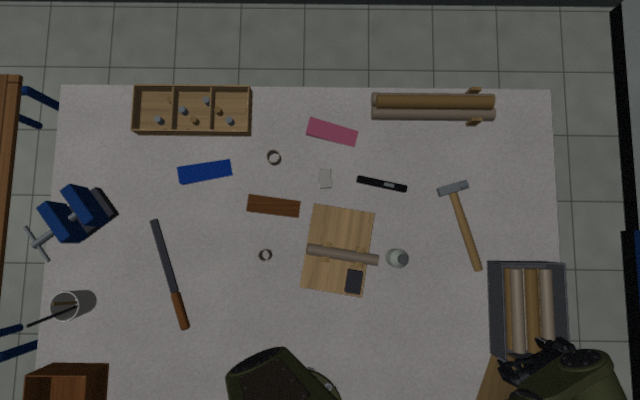

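View pics/s.png

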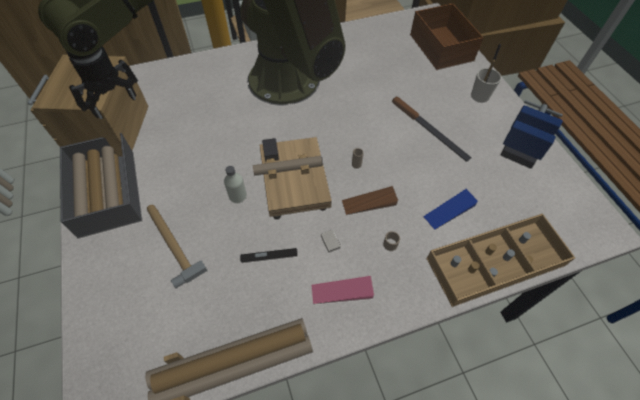

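Top view: the candidates for the wedge are brown (273,205), blue (205,171) and pink (332,131). The brown one lies just left of the stand's far-left corner (315,207), so I choose it. The scene view agrees, with the wedge at (370,201) and the foot at (325,207). Next I measure both and check a close crop.

```bash
python3 - <<'E'
from h import *
b=env.get_image('top');a=env.get_image('scene')
c=cv2.resize(a['color'][120:260,230:430],(800,560),interpolation=cv2.INTER_CUBIC);save('crop',c)
for n,im in(('top',b),('scene',a)):
    P=pts(im);hsv=cv2.cvtColor(im['color'],cv2.COLOR_RGB2HSV)
    if n=='top': box=(slice(185,225),slice(240,304))
    else: box=(slice(183,218),slice(338,402))
    m=np.zeros((400,640),np.uint8)
    hh=hsv[box]; m[box]=((hh[...,0]<18)&(hh[...,1]>95)).astype(np.uint8)
    k,l,st,_=cv2.connectedComponentsWithStats(m); i=1+np.argmax(st[1:,4]); w=l==i
    Q=P[w]; print(n,'wedge n',w.sum(),'z',np.percentile(Q[:,2],[2,20,50,80,98]).round(4))
    T=Q
    A=np.c_[T[:,:2],np.ones(len(T))]; 
    for _ in range(4):
        co=np.linalg.lstsq(A,T[:,2],rcond=None)[0]; r=abs(A@co-T[:,2]); k=r<np.percentile(r,90); A=A[k];T=T[k]
    print('plane slope',np.hypot(*co[:2]),'dir',np.degrees(np.arctan2(-co[1],-co[0])))
    rc=cv2.minAreaRect(np.argwhere(w)[:,::-1].astype(np.float32)); print('rect px',rc,cv2.boxPoints(rc).round(1).tolist())
    print('outline pts @z0..', [cast(im,*p,z)[:2].round(4).tolist() for p in cv2.boxPoints(rc) for z in (0.0025,.0285)])
    s=(abs(P[...,2]-.076)<.006)&(P[...,0]>.2)&(P[...,0]<.7)&(abs(P[...,1])<.25)
    s=cv2.morphologyEx(s.astype(np.uint8),cv2.MORPH_OPEN,np.ones((3,3)))
    k,l,st,_=cv2.connectedComponentsWithStats(s);i=1+np.argmax(st[1:,4]);S=P[l==i]
    print('stand z',np.median(S[:,2]),len(S)); rc=cv2.minAreaRect((S[:,:2]*1000).astype(np.float32)); print(rc,cv2.boxPoints(rc).round(1).tolist())
E
```

```text
top wedge n 851 z [0.0023 0.0084 0.016  0.0238 0.0295]
plane slope 0.17272394636547642 dir -90.10214754090723
rect px ((273.2432556152344, 205.67347717285156), (51.89261245727539, 16.698688507080078), 7.943471908569336) [[246.39999389648438, 210.39999389648438], [248.6999969482422, 193.8000030517578], [300.1000061035156, 201.0], [297.79998779296875, 217.5]]
outline pts @z0.. [[0.5668, 0.1645], [0.5646, 0.159], [0.6159, 0.1594], [0.6125, 0.154], [0.5964, 0.0071], [0.5935, 0.0054], [0.5475, 0.013], [0.5458, 0.0111]]
stand z 0.0760594767301053 2412
((516.3556518554688, -108.53288269042969), (169.94212341308594, 109.69023895263672), 81.29552459716797) [[449.29998779296875, -184.1999969482422], [557.7000122070312, -200.8000030517578], [583.4000244140625, -32.79999923706055], [475.0, -16.200000762939453]]
scene wedge n 775 z [0.0019 0.0076 0.0156 0.0229 0.029 ]
plane slope 0.17538672657367987 dir -100.17875701757923
rect px ((369.558837890625, 200.73532104492188), (16.249887466430664, 52.63022994995117), 75.96376037597656) [[342.1000061035156, 199.1999969482422], [393.1000061035156, 186.5], [397.1000061035156, 202.1999969482422], [346.0, 215.0]]
outline pts @z0.. [[0.5452, 0.017], [0.5606, 0.0097], [0.5521, 0.1755], [0.5673, 0.164], [0.6061, 0.163], [0.6199, 0.1519], [0.5983, 0.0087], [0.6123, 0.0016]]
stand z 0.07533904780430774 2206
((512.8092041015625, -106.2045669555664), (169.80044555664062, 122.50917053222656), 80.93470764160156) [[438.8999938964844, -180.39999389648438], [559.9000244140625, -199.6999969482422], [586.7000122070312, -32.0], [465.70001220703125, -12.699999809265137]]
```

View pics/crop.png

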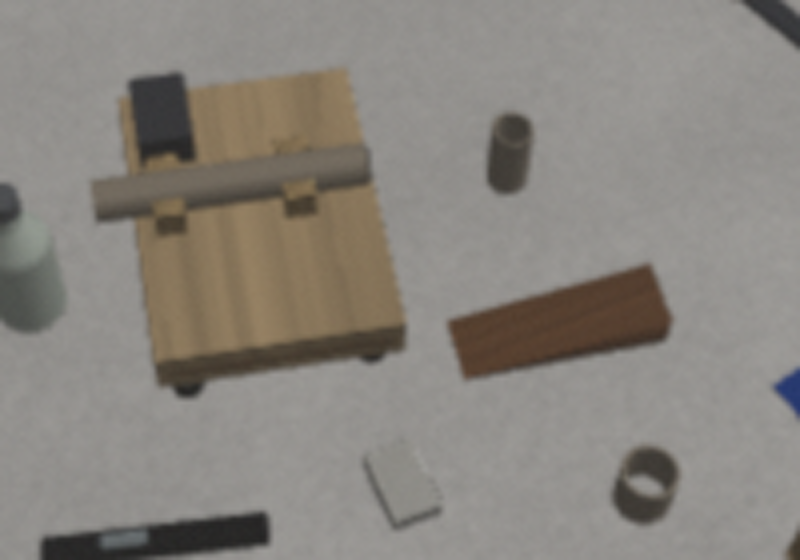

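The crop shows the brown wedge with its thin end towards the stand's short foot (at about (372,355) in the crop), as the description says. Next I refine the geometry.

```bash
cat > m.py <<'E'
from h import *
def wedge(n,im,box):
    P=pts(im);hsv=cv2.cvtColor(im['color'],cv2.COLOR_RGB2HSV);m=np.zeros((400,640),np.uint8);hh=hsv[box]
    m[box]=((hh[...,0]<18)&(hh[...,1]>95)).astype(np.uint8)
    k,l,st,_=cv2.connectedComponentsWithStats(m);Q=P[l==1+np.argmax(st[1:,4])]
    r=cv2.minAreaRect((Q[:,:2]*1000).astype(np.float32));B=cv2.boxPoints(r);B=B[np.argsort(B[:,1])]
    tip=B[:2].mean(0);butt=B[2:].mean(0);d=tip-butt
    print(n,'size',np.round(r[1],1),'tip',tip.round(1),'butt',butt.round(1),'heading',np.degrees(np.arctan2(d[1],d[0])).round(2))
E
python3 - <<'E'
from m import *
b=env.get_image('top');a=env.get_image('scene')
wedge('top',b,(slice(185,225),slice(240,304)));wedge('scene',a,(slice(183,218),slice(338,402)))
E
```

```text
top size [252.5  83.9] tip [514.6 -79.2] butt [609.9 154.7] heading -112.17
scene size [143.4 701.3] tip [1085.7 -317.9] butt [537.8 119.8] heading -38.63
```

Call:
move_arm:
  deltas:
    - [0,0,0,0,0,0,-0.94]
    - [0,0,0,0,0,0,-0.94]
    - [0,0,0,0,0,0,-0.94]
    - [0,0,0,0,0,0,-0.94]
    - [0,0,0,0,0,0,-0.94]
    - [0,0,0,0,0,0,-0.94]
    - [0,0,0,0,0,0,-0.94]
    - [0,0,0,0,0,0,-0.94]
    - [0,0,0,0,0,0,-0.94]
    - [0,0,0,0,0,0,-0.94]
    - [0,0,0,0,0,0,-0.94]
    - [0,0,0,0,0,0,-0.94]

```text
t: 1.3
position: [0.2445, -0.4926, 0.2312]
tcp_rot: [-2.352, -2.082, -0.0]
wrist_force: [-0.3, 0.3, -0.1]
finger_gap: 0.0
finger_force: 0.0
```

```bash
sed -i 's/^    r=cv2.min/    Q=Q[(Q[:,2]>-.003)\&(Q[:,2]<.032)]; Q=Q[np.linalg.norm(Q[:,:2]-np.median(Q[:,:2],axis=0),axis=1)<.085]\n    c=Q[:,:2].mean(0);e=np.linalg.svd(Q[:,:2]-c)[2][0];print("pca",c.round(4),np.degrees(np.arctan2(e[1],e[0])).round(2))\n&/' m.py
python3 - <<'E'
from m import *
b=env.get_image('top');a=env.get_image('scene')
wedge('top',b,(slice(185,225),slice(240,304)));wedge('scene',a,(slice(183,218),slice(338,402)))
x=np.array(env.sense()['tcp_rot']);R=cv2.Rodrigues(x)[0];print(R.round(3))
tgt=np.array([.594,.195,.2312]);print(R.T@(tgt-env.sense()['position'])/.025)
E
```

```text
pca [0.5808 0.0841] -96.21
top size [147.6  48.1] tip [572.7  10. ] butt [588.8 156.6] heading -96.27
pca [0.5823 0.0872] -98.64
scene size [145.6  50.6] tip [571.1  13.4] butt [591.5 157.6] heading -98.04
[[ 0.124  0.992 -0.   ]
 [ 0.992 -0.124  0.   ]
 [ 0.    -0.    -1.   ]]
[2.90228375e+01 1.04672697e+01 3.74553271e-03]
```

Call:
move_arm:
  deltas:
    - [0,0.97,0.35,0,0,0,0]
    - [0,0.97,0.35,0,0,0,0]
    - [0,0.97,0.35,0,0,0,0]
    - [0,0.97,0.35,0,0,0,0]
    - [0,0.97,0.35,0,0,0,0]
    - [0,0.97,0.35,0,0,0,0]
    - [0,0.97,0.35,0,0,0,0]
    - [0,0.97,0.35,0,0,0,0]
    - [0,0.97,0.35,0,0,0,0]
    - [0,0.97,0.35,0,0,0,0]
    - [0,0.97,0.35,0,0,0,0]
    - [0,0.97,0.35,0,0,0,0]

```text
t: 2.4
position: [0.3856, -0.2159, 0.2314]
tcp_rot: [2.36, 2.073, 0.0]
wrist_force: [-0.2, -0.5, -0.2]
finger_gap: 0.0
finger_force: 0.0
```

Call:
move_arm:
  deltas:
    - [0,0.97,0.35,0,0,0,0]
    - [0,0.97,0.35,0,0,0,0]
    - [0,0.97,0.35,0,0,0,0]
    - [0,0.97,0.35,0,0,0,0]
    - [0,0.97,0.35,0,0,0,0]
    - [0,0.97,0.35,0,0,0,0]
    - [0,0.97,0.35,0,0,0,0]
    - [0,0.97,0.35,0,0,0,0]
    - [0,0.97,0.35,0,0,0,0]
    - [0,0.97,0.35,0,0,0,0]
    - [0,0.97,0.35,0,0,0,0]
    - [0,0.97,0.35,0,0,0,0]

```text
t: 3.4
position: [0.5262, 0.0597, 0.2313]
tcp_rot: [2.36, 2.074, 0.0]
wrist_force: [-0.8, -0.1, -0.2]
finger_gap: 0.0002
finger_force: 0.0
```

Call:
move_arm:
  deltas:
    - [0,0.97,0.35,0,0,0,0]
    - [0,0.97,0.35,0,0,0,0]
    - [0,0.97,0.35,0,0,0,0]
    - [0,0.97,0.35,0,0,0,0]
    - [0,0.97,0.35,0,0,0,0]
    - [0,0,0,0,0,0,0]

```text
t: 3.9
position: [0.5852, 0.1766, 0.2306]
tcp_rot: [-2.357, -2.076, -0.0]
wrist_force: [-1.4, -0.4, -0.4]
finger_gap: 0.0
finger_force: 0.0
```

Call:
move_arm:
  deltas:
    - [0,0.7,0.28,0,0,0,0]
    - [0,0,0,0.96,0,0,0]
    - [0,0,0,0.96,0,0,0]
    - [0,0,0,0.96,0,0,0]
    - [0,0,0,0.96,0,0,0]
    - [0,0,0,0.96,0,0,0]
    - [0,0,0,0.96,0,0,0]
    - [0,0,0,0.96,0,0,0]
    - [0,0,0,0.96,0,0,0]
    - [0,0,0,0.96,0,0,0]
    - [0,0,0,0,0,0,0]
    - [0,0,0,0,0,0,0]

```text
t: 4.9
position: [0.5931, 0.1894, 0.0148]
tcp_rot: [-2.358, -2.075, 0.003]
wrist_force: [-0.2, -0.5, 1.3]
finger_gap: 0.0003
finger_force: 0.0
```

```bash
python3 - <<'E'
from m import *
a=env.get_image('scene');save('s2',cv2.resize(a['color'][120:260,230:430],(800,560),interpolation=cv2.INTER_CUBIC))
s=env.sense();print(s['position'],s['wrist_force'])
E
```

```text
[0.59394268 0.18971414 0.01629837] [0.09371383 0.18351142 0.77705793]
```

View pics/s2.png

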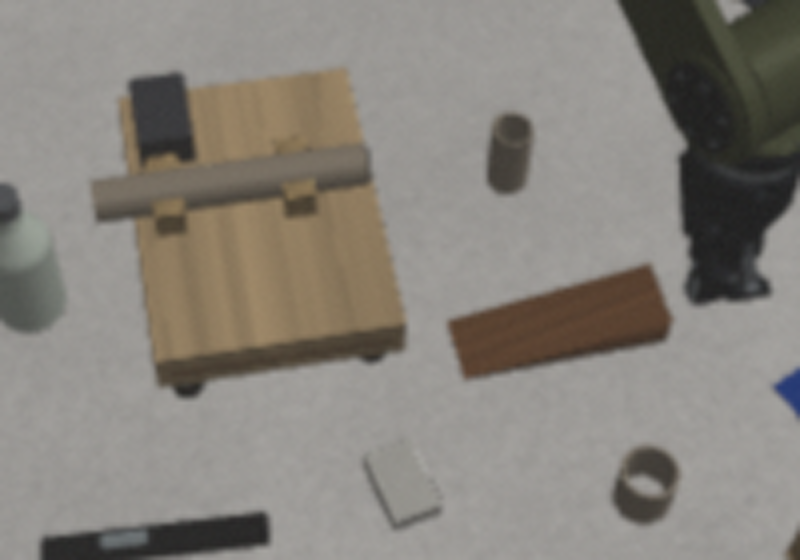

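The crop shows the shut fingertips (710,295) standing just behind the butt (655,295), on the wedge's centre line. I start pushing along -tool x.

Call:
move_arm:
  deltas:
    - [0,-0.3,0,0,0,0,0]
    - [0,-0.2,0,0,0,0,0]
    - [0,-0.2,0,0,0,0,0]
    - [0,-0.2,0,0,0,0,0]
    - [0,-0.2,0,0,0,0,0]
    - [0,-0.2,0,0,0,0,0]
    - [0,-0.2,0,0,0,0,0]
    - [0,-0.2,0,0,0,0,0]
    - [0,-0.2,0,0,0,0,0]
    - [0,-0.2,0,0,0,0,0]
    - [0,-0.2,0,0,0,0,0]
    - [0,-0.2,0,0,0,0,0]

```text
t: 5.95
position: [0.5856, 0.1273, 0.0152]
tcp_rot: [-2.356, -2.078, 0.0]
wrist_force: [0.3, 0.7, 1.2]
finger_gap: -0.0
finger_force: 0.1
```

```bash
python3 - <<'E'
from m import *
b=env.get_image('top')
s=env.sense();print(s['position'],s['wrist_force'],s['t'])
save('t3',cv2.resize(b['color'][170:290,220:400],(780,520),interpolation=cv2.INTER_CUBIC))
wedge('top',b,(slice(185,235),slice(240,309)))
E
```

```text
[0.58558256 0.12649845 0.01521014] [ 0.02712891 -0.3899586  -0.13009087] 6.0
pca [0.574  0.0409] -98.21
top size [120.7  48. ] tip [567.2 -19.9] butt [581.2 100. ] heading -96.67
```

View pics/t3.png

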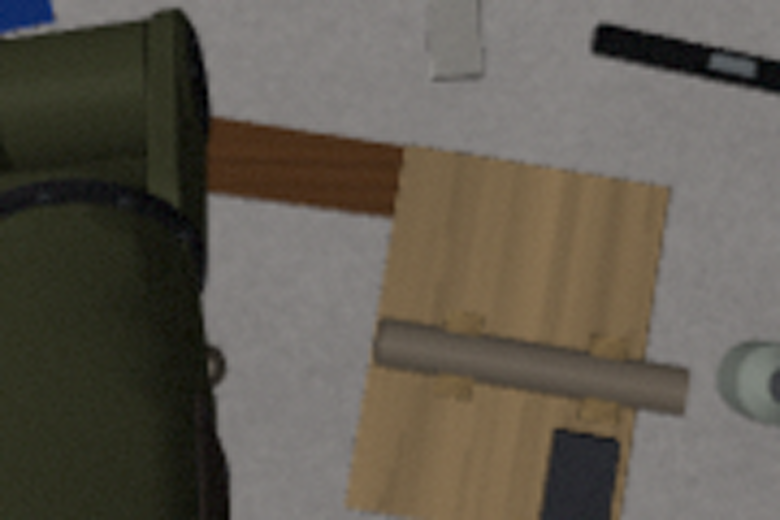

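The wedge runs straight, with its tip now under the stand's left edge (400,180 in the crop) and the stand unmoved. I continue in smaller pushes and watch the force.

Call:
move_arm:
  deltas:
    - [0,-0.16,0,0,0,0,0]
    - [0,-0.16,0,0,0,0,0]
    - [0,-0.16,0,0,0,0,0]
    - [0,-0.16,0,0,0,0,0]
    - [0,-0.16,0,0,0,0,0]
    - [0,0,0,0,0,0,0]

```text
t: 6.5
position: [0.5831, 0.1072, 0.0153]
tcp_rot: [-2.357, -2.077, 0.0]
wrist_force: [-0.9, -0.3, 0.1]
finger_gap: -0.0001
finger_force: 0.0
```

Call:
move_arm:
  deltas:
    - [0,-0.08,0,0,0,0,0]
    - [0,-0.08,0,0,0,0,0]
    - [0,-0.08,0,0,0,0,0]

```text
t: 6.75
position: [0.5825, 0.1019, 0.0153]
tcp_rot: [2.356, 2.078, 0.0]
wrist_force: [0.3, 0.5, -0.4]
finger_gap: -0.0
finger_force: 0.2
```

Call:
move_arm:
  deltas:
    - [0,-0.08,0,0,0,0,0]
    - [0,-0.08,0,0,0,0,0]
    - [0,-0.08,0,0,0,0,0]

```text
t: 7.0
position: [0.5817, 0.0958, 0.0153]
tcp_rot: [-2.356, -2.078, 0.0]
wrist_force: [-0.2, 0.1, -0.4]
finger_gap: -0.0001
finger_force: 0.2
```

Call:
move_arm:
  deltas:
    - [0,-0.08,0,0,0,0,0]
    - [0,-0.08,0,0,0,0,0]
    - [0,-0.08,0,0,0,0,0]

```text
t: 7.25
position: [0.5809, 0.0899, 0.0153]
tcp_rot: [2.357, 2.078, 0.0]
wrist_force: [0.3, 0.1, 0.2]
finger_gap: 0.0002
finger_force: 0.2
```

Call:
move_arm:
  deltas:
    - [0,-0.08,0,0,0,0,0]
    - [0,-0.08,0,0,0,0,0]
    - [0,-0.08,0,0,0,0,0]

```text
t: 7.5
position: [0.5802, 0.0839, 0.0153]
tcp_rot: [2.357, 2.078, 0.0]
wrist_force: [-0.4, -0.0, 0.2]
finger_gap: 0.0004
finger_force: 0.2
```

Call:
move_arm:
  deltas:
    - [0,-0.08,0,0,0,0,0]
    - [0,-0.08,0,0,0,0,0]
    - [0,-0.08,0,0,0,0,0]

```text
t: 7.75
position: [0.5794, 0.078, 0.0153]
tcp_rot: [-2.357, -2.078, -0.0]
wrist_force: [1.1, 1.4, -0.1]
finger_gap: -0.0003
finger_force: 0.2
```

Call:
move_arm:
  deltas:
    - [0,-0.06,0,0,0,0,0]
    - [0,-0.06,0,0,0,0,0]

```text
t: 7.92
position: [0.5791, 0.075, 0.0153]
tcp_rot: [2.357, 2.078, 0.0]
wrist_force: [-0.3, 0.9, 1.0]
finger_gap: 0.0003
finger_force: 0.2
```

Call:
move_arm:
  deltas:
    - [0,-0.06,0,0,0,0,0]
    - [0,-0.06,0,0,0,0,0]

```text
t: 8.08
position: [0.5787, 0.0721, 0.0153]
tcp_rot: [-2.356, -2.078, -0.0]
wrist_force: [-0.0, 1.5, -0.7]
finger_gap: -0.0004
finger_force: 0.9
```

Call:
move_arm:
  deltas:
    - [0,-0.05,0,0,0,0,0]
    - [0,-0.05,0,0,0,0,0]

```text
t: 8.25
position: [0.5784, 0.0699, 0.0153]
tcp_rot: [-2.356, -2.078, -0.001]
wrist_force: [0.1, 4.3, 0.2]
finger_gap: 0.0
finger_force: 1.8
```

```bash
cat > st.py <<'E'
from h import *
def stand():
    for n in('top','scene'):
        im=env.get_image(n);P=pts(im)
        # stand frame, deck region
        d=P[...,:2]-np.array([.5622,-.0493]);x=np.array([.988,-.152]);y=np.array([.152,.988])
        X=d@x+.095;Y=d@y+.065;m=(X>15)if 0 else (X>.02)&(X<.11)&(abs(Y)<.08)&(abs(P[...,2]-.076)<.012)
        A=np.c_[X[m],Y[m],np.ones(m.sum())];z=P[...,2][m]
        co=np.linalg.lstsq(A,z,rcond=None)[0]
        r=(z-A@co).std()
        print(n,m.sum(),'z corner',(co@[.095,.065,1]*1000).round(2),'z far right',(co@[.095,-.065,1]*1000).round(2),'slopes mrad',(co[:2]*1000).round(1),'sd',r.round(4))
        m=(X>-.13)&(X<.13)&(abs(Y)<.1)&(abs(P[...,2]-.076)<.006);m=cv2.morphologyEx(m.astype(np.uint8),cv2.MORPH_OPEN,np.ones((3,3)))>0
        Q=P[m&(X>.02)];rc=cv2.minAreaRect((Q[:,:2]*1000).astype(np.float32));print(cv2.boxPoints(rc).round(1).tolist(),round(rc[2],2))
    f=[];
    s=env.sense();print(s['t'],s['position'].round(4),s['wrist_force'].round(2))
E
python3 -c "
from st import *
stand()"
```

```text
top 1931 z corner 76.59 z far right 76.27 slopes mrad [1.4 2.5] sd 0.0018
[[465.3999938964844, -187.0], [557.2999877929688, -201.10000610351562], [583.0999755859375, -33.20000076293945], [491.20001220703125, -19.100000381469727]] 81.27
scene 1633 z corner 75.84 z far right 75.42 slopes mrad [2.8 3.3] sd 0.0018
[[465.1000061035156, -185.0], [558.9000244140625, -199.6999969482422], [585.2000122070312, -32.20000076293945], [491.3999938964844, -17.5]] 81.08
8.35 [0.5784 0.0696 0.0153] [ 0.37  1.7  -0.84]
```

Call:
move_arm:
  deltas:
    - [0,-0.04,0,0,0,0,0]
    - [0,0,0,0,0,0,0]

```text
t: 8.52
position: [0.5783, 0.0688, 0.0153]
tcp_rot: [-2.356, -2.078, -0.0]
wrist_force: [0.4, 2.7, 0.4]
finger_gap: 0.0002
finger_force: 1.1
```

Call:
move_arm:
  deltas:
    - [0,0.4,0,0,0,0,0]
    - [0,0.4,0,0,0,0,0]
    - [0,0,0,-0.8,0,0,0]
    - [0,0,0,-0.8,0,0,0]
    - [0,0,0,-0.8,0,0,0]
    - [0,0,0,-0.8,0,0,0]
    - [0,0,0,-0.8,0,0,0]
    - [0,0,0,0,0,0,0]

```text
t: 9.18
position: [0.5824, 0.0896, 0.1194]
tcp_rot: [2.353, 2.076, 0.007]
wrist_force: [-0.2, -0.1, 0.4]
finger_gap: 0.0001
finger_force: 0.0
```

Call:
move_arm:
  deltas:
    - [0,-0.7,-0.01,0,0,0,0]
    - [0,-0.7,-0.01,0,0,0,0]
    - [0,-0.7,-0.01,0,0,0,0]
    - [0,-0.7,-0.01,0,0,0,0]
    - [0,-0.7,-0.01,0,0,0,0]
    - [0,-0.7,-0.01,0,0,0,0]
    - [0,-0.7,-0.01,0,0,0,0]
    - [0,-0.7,-0.01,0,0,0,0]
    - [0,0,0,0,0,0,0]
    - [0,0,0,0,0,0,0]
    - [0,0,0,0,0,0,0]

```text
t: 10.1
position: [0.5613, -0.0492, 0.115]
tcp_rot: [-2.356, -2.078, 0.0]
wrist_force: [-0.0, -0.0, 0.7]
finger_gap: -0.0001
finger_force: 0.0
```

Now above the corner. I lower towards z = 0.076.

Call:
move_arm:
  deltas:
    - [0,0,0,0.35,0,0,0]
    - [0,0,0,0.35,0,0,0]
    - [0,0,0,0.35,0,0,0]
    - [0,0,0,0.2,0,0,0]
    - [0,0,0,0.1,0,0,0]
    - [0,0,0,0,0,0,0]
    - [0,0,0,0,0,0,0]

```text
t: 10.68
position: [0.5613, -0.05, 0.0815]
tcp_rot: [-2.356, -2.078, 0.0]
wrist_force: [1.1, -0.3, -0.0]
finger_gap: 0.0004
finger_force: 0.0
```

Call:
move_arm:
  deltas:
    - [0,0,0,0.05,0,0,0]
    - [0,0,0,0.05,0,0,0]

```text
t: 10.85
position: [0.5615, -0.0501, 0.0794]
tcp_rot: [2.356, 2.077, 0.001]
wrist_force: [-0.4, 0.2, -0.3]
finger_gap: -0.0001
finger_force: 0.0
```

Call:
move_arm:
  deltas:
    - [0,0,0,0.05,0,0,0]
    - [0,0,0,0.05,0,0,0]
    - [0,0,0,0,0,0,0]

```text
t: 11.1
position: [0.5611, -0.0501, 0.0763]
tcp_rot: [-2.356, -2.077, 0.0]
wrist_force: [0.2, 0.3, 1.0]
finger_gap: -0.0002
finger_force: 0.0
```

Call:
move_arm:
  deltas:
    - [0,0,0,0.02,0,0,0]
    - [0,0,0,0,0,0,0]

```text
t: 11.27
position: [0.5613, -0.0501, 0.0762]
tcp_rot: [2.356, 2.078, 0.0]
wrist_force: [-0.7, -0.6, 2.1]
finger_gap: -0.0002
finger_force: 0.8
```

Call:
move_arm:
  deltas:
    - [0,0,0,0.03,0,0,0]
    - [0,0,0,0,0,0,0]
    - [0,0,0,0,0,0,0]

```text
t: 11.52
position: [0.5615, -0.0502, 0.076]
tcp_rot: [2.356, 2.077, 0.001]
wrist_force: [-2.1, 0.2, 8.0]
finger_gap: -0.0001
finger_force: 3.8
```

Call:
move_arm:
  deltas:
    - [0,0,0,0.01,0,0,0]
    - [0,0,0,0,0,0,0]
    - [0,0,0,0,0,0,0]

```text
t: 11.77
position: [0.5615, -0.0502, 0.0759]
tcp_rot: [2.356, 2.077, 0.001]
wrist_force: [-4.0, -0.3, 10.1]
finger_gap: 0.0001
finger_force: 4.9
```

Call:
move_arm:
  deltas:
    - [0,0,0,0,0,0,0]
    - [0,0,0,0,0,0,0]
    - [0,0,0,0,0,0,0]

```text
t: 12.02
position: [0.5615, -0.0501, 0.076]
tcp_rot: [2.356, 2.077, 0.001]
wrist_force: [-4.2, 0.2, 9.5]
finger_gap: 0.0004
finger_force: 4.9
```

```bash
python3 -c "
from st import *
stand()
a=env.get_image('scene');save('s4',cv2.resize(a['color'][120:260,230:430],(800,560),interpolation=cv2.INTER_CUBIC))"
```

```text
top 957 z corner 76.31 z far right 76.43 slopes mrad [ 5.2 -0.9] sd 0.0018
[[465.29998779296875, -187.89999389648438], [557.5999755859375, -202.10000610351562], [577.7999877929688, -70.69999694824219], [485.5, -56.5]] 81.25
scene 1419 z corner 75.75 z far right 75.24 slopes mrad [1.3 4. ] sd 0.0019
[[465.1000061035156, -185.6999969482422], [559.7999877929688, -200.5], [585.9000244140625, -34.29999923706055], [491.1000061035156, -19.399999618530273]] 81.09
12.1167 [ 0.5615 -0.0502  0.0759] [-4.02  0.49 10.34]
```

View pics/s4.png

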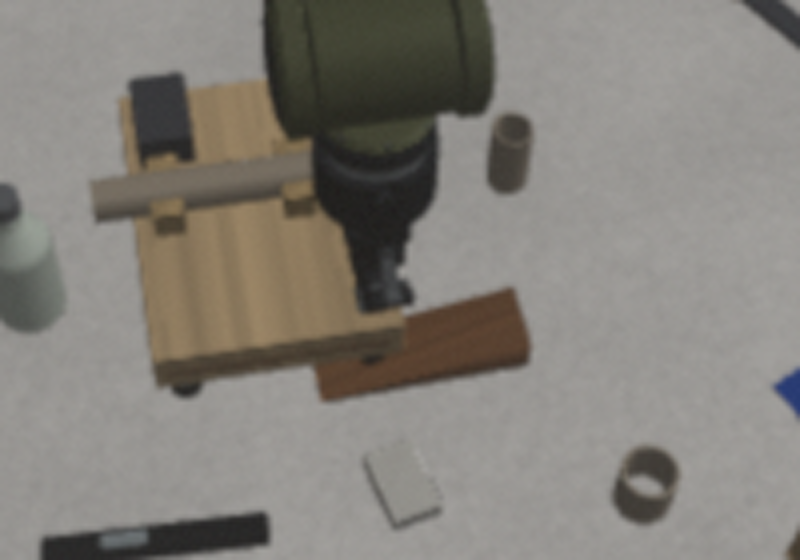

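The picture shows the fingertips (385,300) on the corner, clear of the wedge, the wedge under the foot (372,358), and everything else in place. Under about 10 N the corner stays at 76 mm. I ease the 4 N side load slightly, check it holds steady, then hand in.

Call:
move_arm:
  deltas:
    - [0,0,-0.01,0,0,0,0]
    - [0,0,0,0,0,0,0]
    - [0,0,0,0,0,0,0]
    - [0,0,0,0,0,0,0]
    - [0,0,0,0,0,0,0]
    - [0,0,0,0,0,0,0]

```text
t: 12.67
position: [0.5615, -0.0502, 0.076]
tcp_rot: [2.356, 2.077, 0.002]
wrist_force: [-2.5, -0.7, 8.3]
finger_gap: 0.0001
finger_force: 4.4
```

Call:
move_arm:
  deltas:
    - [0,0,0,0,0,0,0]
    - [0,0,0,0,0,0,0]
    - [0,0,0,0,0,0,0]
    - [0,0,0,0,0,0,0]
    - [0,0,0,0,0,0,0]
    - [0,0,0,0,0,0,0]

```text
t: 13.17
position: [0.5615, -0.0502, 0.076]
tcp_rot: [2.356, 2.077, 0.001]
wrist_force: [-2.9, -0.1, 9.9]
finger_gap: 0.0001
finger_force: 4.4
```

Call:
move_arm:
  deltas:
    - [0,0,0,0.005,0,0,0]
    - [0,0,0,0,0,0,0]
    - [0,0,0,0,0,0,0]
    - [0,0,0,0,0,0,0]

```text
t: 13.5
position: [0.5615, -0.0502, 0.0759]
tcp_rot: [2.356, 2.077, 0.001]
wrist_force: [-2.7, 0.5, 10.1]
finger_gap: 0.0001
finger_force: 5.0
```

```bash
python3 -c "
from rig import env
s=env.sense();print(s['position'],s['wrist_force']);print(env.hand_in())"
```

```text
[ 0.5614835  -0.05015643  0.07592164] [-2.6824927   0.52687698 10.07118115]
the job is handed in; nothing more can be done
None
```

I handed the job in at 13.5 s: the wedge is snug under the short foot, and the fingertips are off it, holding about 10 N on the corner, which stays at 76 mm and steady.

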